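# Load the slide carrier into the sprung slide dryer

### The arm

A 6-joint arm with a two-finger parallel gripper is mounted at the origin on the work surface. World frame = base frame: x ahead of the robot, y to its left, z up, the work surface at z = 0. Lengths are in m, angles in rad, forces in N, time in s.
With the tool pointing down it reaches from about 0.25 to 0.725 m from the base axis. Payload 4 kg.
Tool frame: the origin (TCP) lies at the very end of the fingers, on their centre line; the grasp point (between the pads) lies 19 mm behind it; z points along the fingers, y is the line along which they close (so a half turn about z gives the same grasp; the last joint's range is limited). The gripper opens to 85 mm and grips with 20 to 120 N. Pads are 22 mm wide; open, the fingers measure 114 mm over their backs; the gripper's body (76 mm by 85 mm) begins 54 mm behind the grasp point. The pads swing forward as they close: fully open they stand 13 mm farther back than shut.
Start: joints at [1.203, 0.241, 0.005, 1.335, 0, 1.571], TCP at [0.18, 0.467, 0.195] pointing down, gripper open.
Joint ranges: [-2.72, 2.72], [-1.05, 1.87], [-1.09, 1.28], [-1.99, 2.15], [-1.42, 1.44], [-3.14, 3.14]. Speed limits (rad/s): [2.79, 2.79, 3.14, 3.14, 3.14, 3.14].

### API

Orientations are given as a 3x3 rotation matrix whose columns are the frame's x, y, z axes.
In Python, from cell import state, snapshot, close_job gives the robot as it stands.
- The arm moves only by the tool run_rows, called after ">>>" in YAML: its name, and indented under it one key for each argument. Schema: {"type":"object","properties":{"deltas":{"type":"array","items":{"type":"object","properties":{"sx":{"type":"number"},"sy":{"type":"number"},"sz":{"type":"number"},"ax":{"type":"number"},"ay":{"type":"number"},"az":{"type":"number"}},"additionalProperties":false},"minItems":1,"maxItems":20},"finger_gap":{"type":"number"},"force":{"type":"number"},"only":{"type":"string"},"quiet":{"type":"boolean"},"lines":{"type":"string"}},"required":["deltas"],"additionalProperties":false}. deltas is a list of rows, 1 to 20 of them, each an object with the fields sx, sy, sz (the shift in units of 20 mm), ax, ay, az (a rotation vector in rad); a field left out counts as zero; each row is the pose to reach, as a shift and turn from the pose commanded when the call began, along the tool's axes at that moment; what a row does not reach only later rows make up. A row lasts 1/8 s, in which the tool goes at most 0.0625 m and 0.188 rad, less where a joint would pass 70% of its speed; a pose out of reach is approached as far as the arm can. finger_gap is the opening from 0.0 (shut) to 1.0 (fully open), set as the call begins (left out keeps the last). The fingers move at their own pace and stop on an object; force is the grip in N (left out, the last holds). Time passes only in rows, so rows that do not move let the fingers close. The tool returns the time, the measured TCP pose, the force, the opening and the grip force at its end. only (a regular expression) keeps the lines of the reply that match it, lines (a string "A,B") keeps lines A to B, and quiet returns only ok. Input that does not fit is refused with a message, and nothing moves.
- state(): the state, without advancing time (a new reading comes with each control period).
- snapshot(name): name is "side" or "top" or "wrist"; returns a dict with "color" (400x640x3 uint8, blue, green, red), "mtx" (3x3 intrinsics, pixels), "camera_from_world" (4x4, takes a point from world to camera coordinates); the wrist camera has in their place "T_tool_cam" (4x4, takes a point from camera to tool coordinates, whose origin is the TCP and whose axes are the flange's). Camera axes: x right, y up, looking along -z (the intrinsics and any distortion apply to the point x, -y, -z); pixel columns grow to the right and rows downward; lengths in m; the calibration is good to about 2 mm. A picture is of the moment at which its call begins: read the wrist's pose just before it. There is no depth.
- close_job(): hands the job in; it is judged then, once.
The state is a dict: "t": time; "qpos": joint angles; "qvel": joint speeds; "tau": joint torques, N m; "tool_pos": TCP position; "tool_rot": TCP orientation; "contact_force": force on the tool from outside, world axes, zero at the start; "ft_torque": the same for the moment, N m; "width": opening from 0.0 (shut) to 1.0 (fully open); "gripper_force": force on a finger pad.
Only numpy, scipy, OpenCV 4.12 (cv2) and the standard library are available. Lean on these libraries where they do the work, as an engineer would, in place of code of your own. Each camera call takes 0.05 s, during which the arm holds its last target. There are 200 camera calls.

### The job

Pick up the slide carrier from its steel tray by its handle and lower it into the slide dryer so that each of its five slides enters its own slot in the dryer's metal block and the crossbar sits fully home, flat on the block; feel for the slots gently, because the slides are glass and the block is not centred in its well. Keep hold of the carrier until it is home, then let go and back away. Leave the beaker, the slide box and the tube rack where they are.

Things in the scene. Friction and masses are not known exactly. Their poses are not given: they have to be found in the camera images.
- carrier: loose slide carrier, 0.10 to 0.21 kg, standing in the tray. Origin: centre of its underside, level with the slides' lower edges; z up, y along the row. Five upright glass slides (the teeth), each 26 (x) by 3 (y) by 45 mm tall, square-edged, at y = -32, -16, 0, 16, 32 mm, hang from a black plastic crossbar 32 (x) by 76 (y) by 8 mm (z 45 to 53). Same when turned half a turn.
- carrier_grip (a point): point on the axis of the carrier's block handle, which is 20 (x) by 26 (y) by 36 mm tall and stands on the middle of the crossbar. 77 mm above the carrier's underside: 24 mm above the crossbar's top, 12 mm below the handle's top. Axes as the carrier's. Pinching the handle along y here is a good grasp.
- dryer: fixed white benchtop slide dryer, 110 (x) by 160 (y) by 70 mm tall. Origin: centre of its underside, axes square to the housing, z up. A well in its top holds an aluminium block 50 (x) by 104 (y) by 40 mm, square to the housing, with five slots right through it, each 31 (x) by 5 (y) mm, pitch 16 mm along y, the middle one at the block's centre; square edges, end lands 17.5 mm wide.
- dryer_well (a point): centre of the well's mouth, 70 mm above the dryer's underside; well 58 (x) by 126 (y) mm, floor 18 mm above the bench. The block is centred in x but clamped (yields above 40 N) anywhere up to 9 mm either way along y from here. Where is not reported: look from above, or feel: slides resting lightly on the lands and drawn along y drop into the slots.
- dryer_home (a point): 8 mm above dryer_well: the height of the free block's top (78 mm above the dryer's underside). The block rides on springs: it starts to sink at about 4 N of downward push, then 0.8 N per mm, 8 mm at most (about 10 N), then solid; it rises again when freed. Carrier home: crossbar on the block, carrier's origin 33 mm above the dryer's.
- tray: fixed open steel tray, 110 (x) by 150 (y) by 14 mm high, walls and floor 4 mm; origin: centre of its underside. The carrier stands in it. Tray and dryer may be on either side.
- beaker: bystander: open glass beaker, 64 mm across, 75 mm high; origin: centre of its underside
- slide_box: bystander: closed blue box, 85 by 100 by 34 mm high; origin: centre of its underside
- tube_rack: bystander: white rack of capped tubes, 60 by 110 by 74 mm high; origin: centre of its underside

How it is judged:
On the way, in this order (a step that is already met when the one before it is completed fails the run):
1. the carrier is held clear above the tray, upright (height (world z) of carrier above 0.04 m and angle between carrier's own z axis and vertical below 0.25 rad and contact force between the fingers and carrier above 1 N), for 0.2 s.
2. the carrier is brought fully home in the block while still held by the fingers (z of carrier in the frame of dryer between 0.022 and 0.0365 m and x of carrier in the frame of dryer between -0.008 and 0.008 m and y of carrier in the frame of dryer between -0.013 and 0.013 m and angle between carrier's own z axis and vertical below 0.06 rad and contact force between the fingers and carrier above 0.5 N), for 0.1 s.
At the end, for the whole second after the job is handed in: The carrier stands released and at rest in the dryer with all five slides in their slots: its origin 22 to 36.5 mm above the dryer's origin (home is 33 mm), within 8 mm in x and 13 mm in y of the dryer's centre, tilted less than 0.06 rad (z of carrier in the frame of dryer between 0.022 and 0.0365 m and x of carrier in the frame of dryer between -0.008 and 0.008 m and y of carrier in the frame of dryer between -0.013 and 0.013 m and angle between carrier's own z axis and vertical below 0.06 rad and linear speed of carrier below 0.02 m/s and contact force between the fingers and carrier below 0.05 N); the robot touches nothing.
It fails at once if the carrier is pressed against the dryer or its block with more than 20 N (contact force between carrier and dryer above 20 N).
It fails at once if the beaker is moved more than 20 mm or tipped (distance of beaker from where it was at the start of the episode above 0.02 m or angle between beaker's own z axis and vertical above 0.3 rad).
It fails at once if the slide box is moved more than 20 mm or tipped (distance of slide_box from where it was at the start of the episode above 0.02 m or angle between slide_box's own z axis and vertical above 0.3 rad).
It fails at once if the tube rack is moved more than 20 mm or tipped (distance of tube_rack from where it was at the start of the episode above 0.02 m or angle between tube_rack's own z axis and vertical above 0.3 rad).
It also fails if it takes over 53 s, if anything falls off the work surface, if the arm or the gripper's body presses on something with over 40 N, if the wrist force passes 120 N, or if a joint passes its speed limit or range.

## Working session

There is one attempt and no reset: what is moved stays moved. The work goes in short steps, Python scripts to look and compute and a tool call to move; the robot and the scene stay as the last step left them, time stands still between calls to the robot, and variables do not carry over. Pictures are saved under pics/ and viewed, at most 10 in all, crops included, and the job is handed in when it is done.

```bash
mkdir -p pics
```

Create h.py:
```python
import numpy as np, cv2
from cell import state, snapshot, close_job
def P(s):
    C=np.array(s["camera_from_world"]); return np.array(s["mtx"]),C
def ray(s,uv,z):
    K,C=P(s); R=C[:3,:3]; o=-R.T@C[:3,3]
    d=np.linalg.inv(K)@np.array([uv[0],uv[1],1.]); d=R.T@(d*[1,-1,-1])
    return o+d*(z-o[2])/d[2]
def proj(s,p):
    K,C=P(s); q=C[:3,:3]@np.array(p)+C[:3,3]; q=K@(q*[1,-1,-1]); return q[:2]/q[2]
```

Run:
```python
from h import *
import pickle
o={}
for n in("top","side"):
    s=snapshot(n); o[n]=s; cv2.imwrite(f"pics/{n}0.png",s["color"]); print(n,{k:np.round(v,3).tolist() for k,v in s.items() if k!="color"})
pickle.dump(o,open("s0.pkl","wb"))
st=state(); print(st["t"],st["tool_pos"],np.round(st["tool_rot"],3),st["contact_force"])
```

```text
top {'mtx': [[435.691, 0.0, 325.638], [0.0, 435.691, 208.317], [0.0, 0.0, 1.0]], 'camera_from_world': [[0.021, -1.0, 0.018, -0.031], [0.988, 0.023, 0.151, -0.668], [-0.151, 0.015, 0.988, -1.184], [0.0, 0.0, 0.0, 1.0]]}
side {'mtx': [[444.516, 0.0, 317.662], [0.0, 444.516, 199.853], [0.0, 0.0, 1.0]], 'camera_from_world': [[0.902, -0.431, -0.013, -0.591], [0.324, 0.657, 0.681, -0.278], [-0.285, -0.619, 0.732, -1.218], [0.0, 0.0, 0.0, 1.0]]}
0.1 [0.17954088 0.46596169 0.19418931] [[-0.933  0.36  -0.001]
 [ 0.36   0.933 -0.002]
 [ 0.    -0.002 -1.   ]] [-0.13929378  0.86761219 -0.41018364]
```

View pics/top0.png

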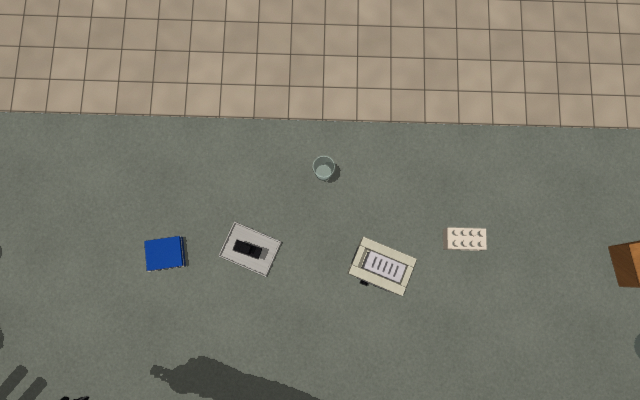

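View pics/side0.png

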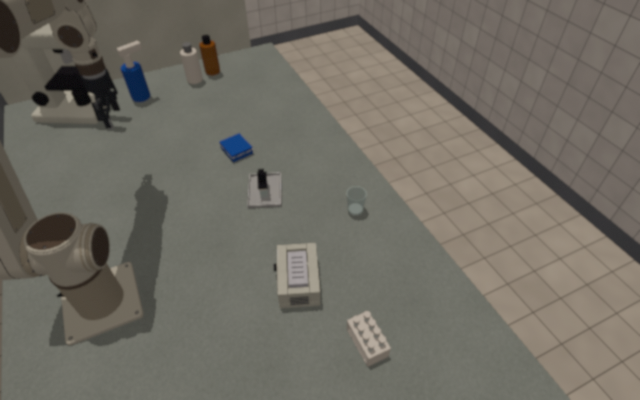

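The top picture shows the tray with the carrier at about (250,249), the dryer at (383,266), the box at (165,253), the beaker at (323,168) and the rack at (467,239). The side picture agrees. I'll enlarge the tray and dryer area.

Run:
```python
from h import *
import pickle
s=pickle.load(open("s0.pkl","rb"))["top"]
c=s["color"]
a=cv2.resize(c[216:286,213:293],None,fx=5,fy=5,interpolation=cv2.INTER_CUBIC)
b=cv2.resize(c[231:301,343:423],None,fx=5,fy=5,interpolation=cv2.INTER_CUBIC)
cv2.imwrite("pics/crop0.png",np.hstack([a,b]))
# rough
for n,uv,z in(("tray",(250.5,249),.014),("dryer",(383,266),.07)): print(n,ray(s,uv,z))
```

```text
tray [0.55082344 0.19681329 0.014     ]
dryer [ 0.50921729 -0.17619704  0.07      ]
```

View pics/crop0.png

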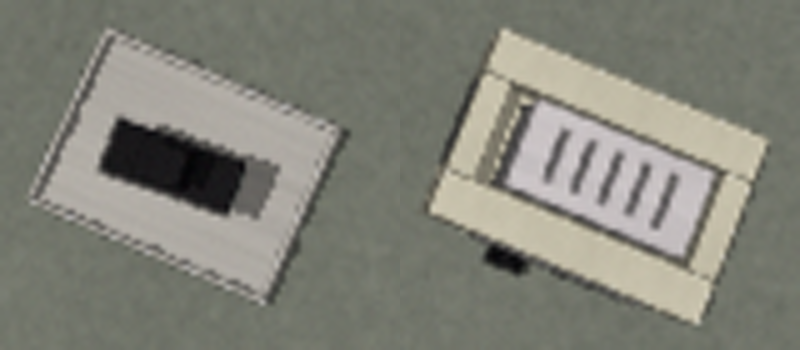

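The crop shows the tray corners at (110,30),(347,130),(268,303),(32,200) and the black crossbar and handle spanning about (110,145) to (237,187). The dryer's top corners are at (502,28),(768,140),(700,325),(430,210). Its slots are centred at (558,155),(583,165),(610,177),(638,189),(665,200), so the block sits off-centre.

Run:
```python
from h import *
import pickle
s=pickle.load(open("s0.pkl","rb"))["top"]
A=lambda x,y:((x+.5)/5-.5+213,(y+.5)/5-.5+216)
B=lambda x,y:((x-400+.5)/5-.5+343,(y+.5)/5-.5+231)
def quad(f,pts,z):
    W=np.array([ray(s,f(*p),z) for p in pts]); c=W.mean(0)
    d=(W[1]-W[0]+W[2]-W[3]); print(c,"yaw of long",np.degrees(np.arctan2(d[1],d[0])),"L",np.linalg.norm(d)/2,np.linalg.norm(W[3]-W[0]))
    return W
quad(A,[(110,30),(347,130),(268,303),(32,200)],.014)
quad(B,[(502,28),(768,140),(700,325),(430,210)],.07)
S=np.array([ray(s,B(*p),.078) for p in[(558,155),(583,165),(610,177),(638,189),(665,200)]]); d=S[-1]-S[0]
print("slots",S.mean(0),np.degrees(np.arctan2(d[1],d[0])),np.linalg.norm(d))
quad(A,[(120,118),(245,160),(228,213),(100,172)],.057)
w=snapshot("wrist"); print(np.round(w["T_tool_cam"],3),np.round(w["mtx"],1)); st=state(); print(st["tool_pos"],np.round(st["tool_rot"],3).tolist())
```

```text
[0.55191358 0.19703796 0.014     ] yaw of long -111.7586459191093 L 0.1486987664439913 0.10640728237326488
[ 0.51028803 -0.17501745  0.07      ] yaw of long -111.68724918535183 L 0.15862022052348423 0.10767712550686738
slots [ 0.50903473 -0.17979762  0.078     ] -111.54713989139766 0.0628303533165873
[0.54899435 0.19920396 0.057     ] yaw of long -106.77504112015687 L 0.07417077458398133 0.03161527759007407
[[ 0.001  0.948  0.317  0.082]
 [ 1.    -0.001  0.001  0.   ]
 [ 0.001  0.317 -0.948 -0.179]
 [ 0.     0.     0.     1.   ]] [[341.8   0.  312. ]
 [  0.  341.8 199.6]
 [  0.    0.    1. ]]
[0.17960113 0.46604923 0.19430744] [[-0.933, 0.36, -0.001], [0.36, 0.933, -0.002], [-0.0, -0.002, -1.0]]
```

The manual's scale: shifts go in units of 20 mm. Converting my numbers, -0.4 m is -20, -0.44 m is -22.

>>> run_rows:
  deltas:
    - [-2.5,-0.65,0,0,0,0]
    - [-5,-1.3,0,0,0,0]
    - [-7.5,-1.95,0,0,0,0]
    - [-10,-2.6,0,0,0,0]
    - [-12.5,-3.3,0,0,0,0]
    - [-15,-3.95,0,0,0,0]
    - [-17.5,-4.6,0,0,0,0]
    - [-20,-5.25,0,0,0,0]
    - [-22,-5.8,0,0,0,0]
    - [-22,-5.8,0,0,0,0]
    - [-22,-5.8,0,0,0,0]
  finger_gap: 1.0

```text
refused: deltas[0]: [-2.5, -0.65, 0, 0, 0, 0] is not of type 'object' (schema: type "object"). Nothing was moved.
```

I used the wrong layout. The manual says a list of objects with named fields; once more.

>>> run_rows:
  deltas:
    - {"sx": -2.5,"sy": -0.65}
    - {"sx": -5,"sy": -1.3}
    - {"sx": -7.5,"sy": -1.95}
    - {"sx": -10,"sy": -2.6}
    - {"sx": -12.5,"sy": -3.3}
    - {"sx": -15,"sy": -3.95}
    - {"sx": -17.5,"sy": -4.6}
    - {"sx": -20,"sy": -5.25}
    - {"sx": -22,"sy": -5.8}
    - {"sx": -22,"sy": -5.8}
    - {"sx": -22,"sy": -5.8}
  finger_gap: 1.0

```text
t: 1.52
tool_pos: [0.548, 0.2001, 0.1944]
tool_rot: [[-0.933, 0.36, -0.002], [0.36, 0.933, -0.0], [0.001, -0.001, -1.0]]
contact_force: [0.4, 0.6, -0.5]
width: 0.996
gripper_force: 0.0
```

Add to h.py:
```python
def wsnap(name):
    st=state(); s=snapshot("wrist"); T=np.eye(4); T[:3,:3]=st["tool_rot"]; T[:3,3]=st["tool_pos"]
    s=dict(s); s["camera_from_world"]=np.linalg.inv(T@np.array(s["T_tool_cam"])); s["st"]=st
    cv2.imwrite(f"pics/{name}.png",s["color"]); import pickle; pickle.dump(s,open(f"{name}.pkl","wb")); return s
```

```bash
python3 -c "
from h import *
s=wsnap('w1'); print(s['st']['t'],s['st']['tool_pos'],np.round(s['st']['tool_rot'],3).tolist(),proj(s,[.549,.199,.09]))"
```

```text
1.525 [0.54804017 0.20008269 0.19443617] [[-0.933, 0.36, -0.002], [0.36, 0.933, -0.0], [0.001, -0.001, -1.0]] [311.11154619 187.02157208]
```

View pics/w1.png

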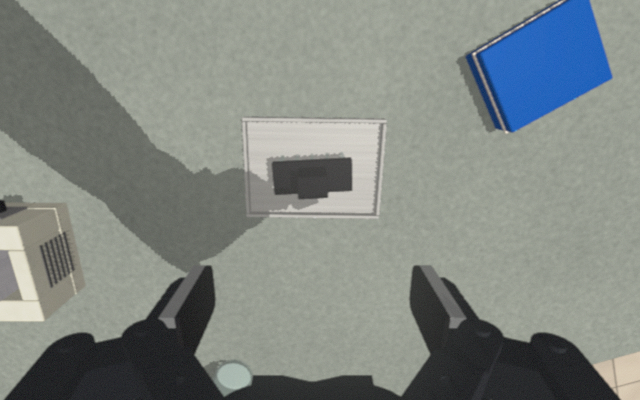

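The wrist view shows the crossbar at (273,160)–(353,191), with the handle in the middle at (297–328,168–198). It is nearly square to the tool. I'll fit the carrier's silhouette.

Add to h.py:
```python
from itertools import product
def hullmask(s,boxes,T,shape,sc=4):
    m=np.zeros((shape[0]*sc,shape[1]*sc),np.uint8)
    for lo,hi in boxes:
        q=[proj(s,T[:3,:3]@np.array(c)+T[:3,3]) for c in product(*zip(lo,hi))]
        h=cv2.convexHull(np.float32(q)); cv2.fillConvexPoly(m,np.int32(np.round((h+.5)*sc-.5)),255)
    return cv2.resize(m,(shape[1],shape[0]),interpolation=cv2.INTER_AREA)/255.
BAR=[((-.016,-.038,.045),(.016,.038,.053)),((-.010,-.013,.053),(.010,.013,.089))]
def pose(x,y,z,a):
    T=np.eye(4); T[:2,:2]=[[np.cos(a),-np.sin(a)],[np.sin(a),np.cos(a)]]; T[:3,3]=x,y,z; return T
```

Run:
```python
from h import *
import pickle
from scipy.optimize import minimize
s=pickle.load(open("w1.pkl","rb")); g=s["color"].max(2).astype(float)
m=np.zeros(g.shape); m[140:215,255:370]=(g<62)[140:215,255:370]
print(m.sum(), g[175,280],g[165,320],g[190,312],g[196,312],g[205,312],g[185,256])
f=lambda p:np.abs(hullmask(s,BAR,pose(p[0],p[1],.004,p[2]),g.shape)-m).sum()
r=min((minimize(f,[.549,.199,a],method="Nelder-Mead",options=dict(initial_simplex=[[.549,.199,a],[.555,.199,a],[.549,.205,a],[.549,.199,a+.06]])) for a in(1.2,1.28)),key=lambda r:r.fun)
print(r.x,np.degrees(r.x[2]),r.fun)
st=s["st"]; R=np.array(st["tool_rot"]); gp=np.append(r.x[:2],.004+.077)
print("tool yaw",np.degrees(np.arctan2(R[1,1],R[0,1])),"shift for TCP at grip pt",R.T@(gp-st["tool_pos"]))
```

```text
101.0 69.0 73.0 68.0 64.0 189.0 142.0
[0.58850143 0.16087927 1.16059208] 66.49702804756006 2331.0313725490196
tool yaw 68.91103359658308 shift for TCP at grip pt [-0.05201652 -0.02194166  0.11337827]
```

Run:
```python
from h import *
import pickle
from scipy.optimize import minimize
s=pickle.load(open("w1.pkl","rb")); g=s["color"].max(2).astype(float)
m=np.zeros(g.shape); m[140:215,255:370]=(g<95)[140:215,255:370]
f=lambda p:np.abs(hullmask(s,BAR,pose(p[0],p[1],.004,p[2]),g.shape)-m).sum()
r=min((minimize(f,[.549,.199,a],method="Nelder-Mead",options=dict(initial_simplex=[[.549,.199,a],[.555,.199,a],[.549,.205,a],[.549,.199,a+.06]])) for a in(1.2,1.28)),key=lambda r:r.fun)
print(m.sum(),r.x,np.degrees(r.x[2]),r.fun)
st=s["st"]; R=np.array(st["tool_rot"]); gp=np.append(r.x[:2],.004+.077)
print("tool yaw",np.degrees(np.arctan2(R[1,1],R[0,1])),"shift",R.T@(gp-st["tool_pos"]))
```

```text
2717.0 [ 0.54900115  0.19964047 -0.30307825] -17.36510473590883 205.09019607843135
tool yaw 68.91103359658308 shift [-1.21493400e-03  1.05479843e-05  1.13434595e-01]
```

In the tool's units: 0.13 m is 6.5, 0.115 m is 5.75.

>>> run_rows:
  deltas:
    - {"sx": -0.05,"sz": 1.5,"az": -0.065}
    - {"sx": -0.05,"sz": 3,"az": -0.065}
    - {"sx": -0.05,"sz": 4.5,"az": -0.065}
    - {"sx": -0.05,"sz": 5.75,"az": -0.065}
    - {"sx": -0.05,"sz": 6.5,"az": -0.065}
    - {"sx": -0.05,"sz": 6.5,"az": -0.065}
  finger_gap: 1.0

```text
t: 2.33
tool_pos: [0.5482, 0.2001, 0.0642]
tool_rot: [[-0.955, 0.297, -0.002], [0.297, 0.955, -0.001], [0.002, -0.001, -1.0]]
contact_force: [-0.6, 0.2, -0.1]
width: 1.003
gripper_force: 0.0
```

>>> run_rows:
  deltas:
    - {}
    - {}
    - {}
    - {}
    - {}
    - {}
  finger_gap: 0.0
  force: 50

```text
t: 3.08
tool_pos: [0.5496, 0.1997, 0.065]
tool_rot: [[-0.954, 0.298, -0.0], [0.298, 0.954, -0.0], [0.0, -0.0, -1.0]]
contact_force: [0.3, 0.2, 0.2]
width: 0.001
gripper_force: 0.0
```

```bash
python3 -c "
from h import *
s=wsnap('w2'); st=state(); print(st['width'],st['gripper_force'],st['tool_pos'])
t=snapshot('side'); cv2.imwrite('pics/j.png',np.hstack([cv2.resize(s['color'][60:360,160:480],(400,375)),cv2.resize(t['color'][120:245,200:333],(400,375))]))"
```

```text
0.0024236317041088653 0.0 [0.54954366 0.19973294 0.06495469]
```

View pics/j.png

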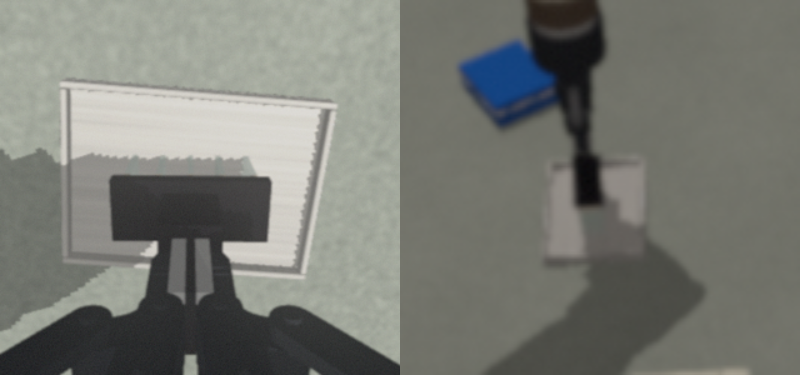

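The carrier is square to the tool. The shut fingertips seem to sit above the handle, with the handle's front face at crop (160–220,192–225) and the tips at row 240. The side view shows the tips ending just above the black handle. I'll check the fingertip height in the side view against the reported TCP.

Run:
```python
from h import *
import pickle
t=snapshot("side"); st=state(); w=pickle.load(open("w2.pkl","rb")); p=np.array(st["tool_pos"])
for dz in(0,.02,.03,.04,.05): q=p+[0,0,dz]; print(dz,"side crop",(proj(t,q)-[200,120])*3+[400,0],"wrist",proj(w,q),"wrist +x edge",proj(w,q+.011*np.array(st["tool_rot"])[:,0]))
print("handle top side crop",(proj(t,[*p[:2],.093])-[200,120])*3+[400,0])
c=t["color"][150:200,240:282]; w2=cv2.resize(w["color"][200:300,250:380],None,fx=4,fy=4,interpolation=cv2.INTER_CUBIC)
f=lambda i:np.clip(i.astype(float)*2.2,0,255).astype(np.uint8)
cv2.imwrite("pics/j2.png",np.hstack([f(w2)[:,:460],f(cv2.resize(c,(336,400),interpolation=cv2.INTER_CUBIC))]))
```

```text
0 side crop [585.74761643 169.81684283] wrist [311.44935164 236.04265246] wrist +x edge [311.4586037  218.14744029]
0.02 side crop [583.79609804 156.46110022] wrist [311.33639496 252.23035224] wrist +x edge [311.34438249 232.70158737]
0.03 side crop [582.80534161 149.68059132] wrist [311.27030532 261.70158644] wrist +x edge [311.27734565 241.24346894]
0.04 side crop [581.80438108 142.83024789] wrist [311.19626684 272.31196098] wrist +x edge [311.20206345 250.83598004]
0.05 side crop [580.79305798 135.90898548] wrist [311.1127537  284.28013847] wrist +x edge [311.11691497 261.68565967]
handle top side crop [582.99855198 151.00287861]
```

View pics/j2.png

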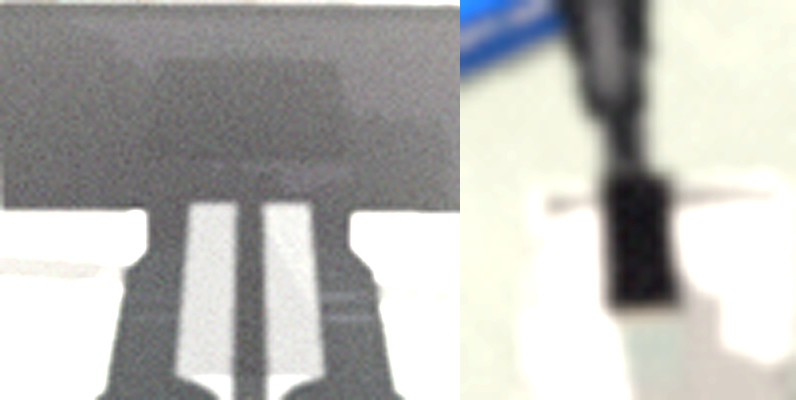

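The picture confirms it. The handle's front face is at (150–345,60–160), and the shut fingers start at row 203, above the handle top. The real fingertips end about 39 mm behind the reported TCP, so I'll open, go 38 mm lower and close.

In the tool's units: 0.038 m is 1.9, 0.026 m is 1.3.

>>> run_rows:
  deltas:
    - {}
    - {}
    - {}
    - {}
    - {"sz": 0.65}
    - {"sz": 1.3}
    - {"sz": 1.9}
    - {"sz": 1.9}
  finger_gap: 1.0

```text
t: 4.22
tool_pos: [0.5481, 0.1992, 0.025]
tool_rot: [[-0.954, 0.298, -0.004], [0.298, 0.955, -0.001], [0.003, -0.002, -1.0]]
contact_force: [-0.5, 0.3, 0.2]
width: 1.001
gripper_force: 0.0
```

>>> run_rows:
  deltas:
    - {}
    - {}
    - {}
    - {}
    - {}
  finger_gap: 0.0
  force: 50

```text
t: 4.85
tool_pos: [0.55, 0.1999, 0.0276]
tool_rot: [[-0.954, 0.298, 0.001], [0.298, 0.954, 0.0], [-0.001, 0.001, -1.0]]
contact_force: [-1.1, 0.2, 2.8]
width: 0.298
gripper_force: 49.7
```

>>> run_rows:
  deltas:
    - {"sz": -0.5}
    - {"sz": -1.5}
    - {"sz": -3}
    - {"sz": -4.5}
    - {"sz": -6}
    - {"sz": -6}

```text
t: 5.6
tool_pos: [0.5514, 0.2004, 0.1498]
tool_rot: [[-0.955, 0.298, 0.005], [0.298, 0.955, 0.002], [-0.004, 0.003, -1.0]]
contact_force: [-0.4, 0.6, -2.5]
width: 0.294
gripper_force: 49.4
```

>>> run_rows:
  deltas:
    - {"sx": -0.5,"sy": -1,"az": 0.01}
    - {"sx": -1.25,"sy": -3,"az": 0.02}
    - {"sx": -2.25,"sy": -5.25,"az": 0.03}
    - {"sx": -3.25,"sy": -7.5,"az": 0.04}
    - {"sx": -4.25,"sy": -9.85,"az": 0.05}
    - {"sx": -5.25,"sy": -12.2,"az": 0.06}
    - {"sx": -6.25,"sy": -14.5,"az": 0.07}
    - {"sx": -7.15,"sy": -16.6,"az": 0.075}
    - {"sx": -7.85,"sy": -18.2,"az": 0.075}
    - {"sx": -8.2,"sy": -19.05,"az": 0.075}
    - {"sx": -8.2,"sy": -19.05,"az": 0.075}
    - {"sx": -8.2,"sy": -19.05,"az": 0.075}

```text
t: 7.1
tool_pos: [0.5922, -0.2113, 0.1465]
tool_rot: [[-0.93, 0.368, -0.001], [0.368, 0.93, 0.001], [0.001, 0.001, -1.0]]
contact_force: [-1.4, 0.0, -1.6]
width: 0.289
gripper_force: 49.4
```

Run:
```python
from h import *
s=wsnap('w3'); st=s["st"]; print(st["t"],st["tool_pos"],np.round(st["tool_rot"],4).tolist(),st["contact_force"],proj(s,[.509,-.1798,.078]),proj(s,[.5103,-.175,.07]))
cv2.imwrite("pics/w3v.png",cv2.resize(s["color"],(800,500),interpolation=cv2.INTER_CUBIC))
```

```text
7.1 [ 0.59220057 -0.21132159  0.14646934] [[-0.93, 0.3677, -0.0011], [0.3677, 0.93, 0.0011], [0.0015, 0.0006, -1.0]] [-1.42122988  0.01926946 -1.55287826] [309.87106829  74.4408241 ] [316.98719125  73.96377935]
```

View pics/w3v.png

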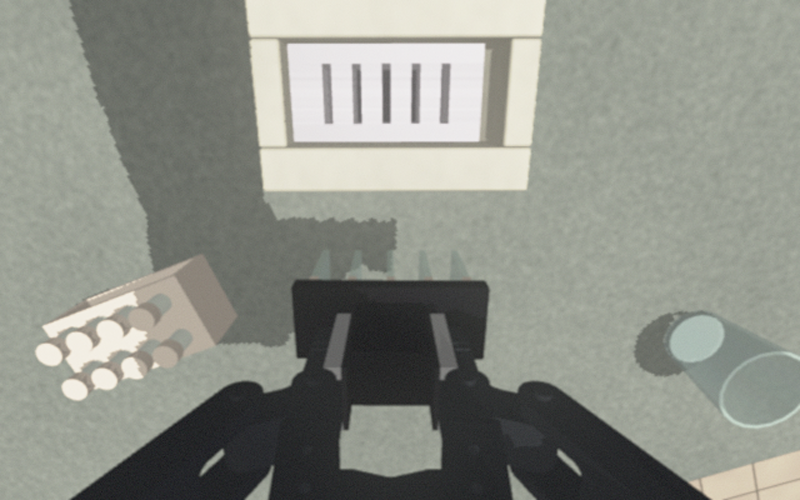

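The wrist view shows five slots centred at about (326,93), (356,93), (386,94), (416,94) and (446,94), and the held carrier's bar with its front edge from (293,281) to (488,281). I'll measure both precisely in this one image.

Run:
```python
from h import *
import pickle
s=pickle.load(open("w3.pkl","rb")); st=s["st"]; g=s["color"].max(2).astype(np.uint8)
R=np.array(st["tool_rot"]); p=np.array(st["tool_pos"])
roi=g[40:110,236:384]; m=(roi<170).astype(np.uint8); n,l,sta,c=cv2.connectedComponentsWithStats(m)
S=[]
for i in range(1,n):
    x,y,w,h,a=sta[i]
    if 30<h<60 and w<14: S.append((c[i]+[236,40],w,h))
S.sort(key=lambda q:q[0][0]); print([(np.round(q[0],2).tolist(),q[1],q[2]) for q in S])
W=np.array([ray(s,q[0],.078) for q in S]); L=np.array([R.T@(w-p) for w in W]); print("slots in tool mm",np.round(L*1e3,1).tolist())
d=L[-1]-L[0]; print("angle deg of slot row vs tool y",np.degrees(np.arctan2(d[0],d[1])),np.linalg.norm(d),"centre",L.mean(0)*1e3)
# bar front lower edge
zb=p[2]-.0236+.045
row=[(u,next(v for v in range(205,250) if g[v,u]<75)) for u in list(range(240,258,2))+list(range(365,386,2))]
print(row)
lft=[(next(u for u in range(215,280) if g[v,u]<75)) for v in range(228,255,3)]
rgt=[(next(u for u in range(420,360,-1) if g[v,u]<75)) for v in range(228,255,3)]
print(lft,rgt)
a=np.polyfit(*zip(*row),1); print(a)
for u in(lft[0],rgt[0]): print("bar corner tool mm",R.T@(ray(s,(u,np.polyval(a,u)-.5),zb)-p)*1e3)
```

```text
[([261.64, 74.53], np.int32(8), np.int32(48)), ([285.29, 74.28], np.int32(7), np.int32(48)), ([308.5, 74.34], np.int32(6), np.int32(48)), ([331.91, 74.17], np.int32(7), np.int32(48)), ([355.55, 73.84], np.int32(8), np.int32(48))]
slots in tool mm [[88.8, -34.1, 68.6], [88.9, -18.0, 68.6], [88.9, -2.3, 68.6], [89.0, 13.7, 68.6], [89.3, 29.7, 68.6]]
angle deg of slot row vs tool y 0.45247998379015014 0.06385871448817926 centre [88.99404761 -2.20552205 68.59869876]
[(240, 224), (242, 224), (244, 224), (246, 224), (248, 224), (250, 224), (252, 224), (254, 224), (256, 224), (365, 225), (367, 225), (369, 225), (371, 225), (373, 225), (375, 225), (377, 225), (379, 225), (381, 225), (383, 225), (385, 225)]
[234, 233, 234, 234, 234, 234, 235, 235, 235] [388, 390, 389, 389, 389, 389, 388, 388, 388]
[7.80751765e-03 2.22068381e+02]
bar corner tool mm [ 16.68534956 -38.4896878  -21.400147  ]
bar corner tool mm [ 16.1377484   38.15929049 -21.35192256]
```

>>> run_rows:
  deltas:
    - {"sx": 1}
    - {"sx": 2.25,"sy": -0.05,"az": -0.004}
    - {"sx": 3.5,"sy": -0.1,"az": -0.008}
    - {"sx": 4.43,"sy": -0.1,"az": -0.008}
    - {"sx": 4.43,"sy": -0.1,"sz": 0.75,"az": -0.008}
    - {"sx": 4.43,"sy": -0.1,"sz": 1.5,"az": -0.008}
    - {"sx": 4.43,"sy": -0.1,"sz": 1.9,"az": -0.008}
    - {"sx": 4.43,"sy": -0.1,"sz": 1.9,"az": -0.008}
    - {"sx": 4.43,"sy": -0.1,"sz": 1.9,"az": -0.008}

```text
t: 8.28
tool_pos: [0.5098, -0.1822, 0.109]
tool_rot: [[-0.932, 0.362, 0.0], [0.362, 0.932, -0.0], [-0.0, 0.0, -1.0]]
contact_force: [-0.1, 0.3, -1.4]
width: 0.297
gripper_force: 49.5
```

Run:
```python
from h import *
s=wsnap('w4'); st=s["st"]; print(st["t"],st["tool_pos"],np.round(st["tool_rot"],4).tolist(),st["contact_force"],st["ft_torque"])
t=snapshot("side")["color"]
cv2.imwrite("pics/j4.png",np.hstack([cv2.resize(s["color"][80:320,160:480],(400,300),interpolation=cv2.INTER_CUBIC),cv2.resize(t[230:320,240:360],(400,300),interpolation=cv2.INTER_CUBIC)]))
```

```text
8.275 [ 0.50984492 -0.18218427  0.10897046] [[-0.9324, 0.3615, 0.0002], [0.3615, 0.9324, -0.0001], [-0.0002, 0.0, -1.0]] [-0.10974333  0.25929329 -1.35610078] [ 0.0556055  -0.01121607  0.02273455]
```

View pics/j4.png

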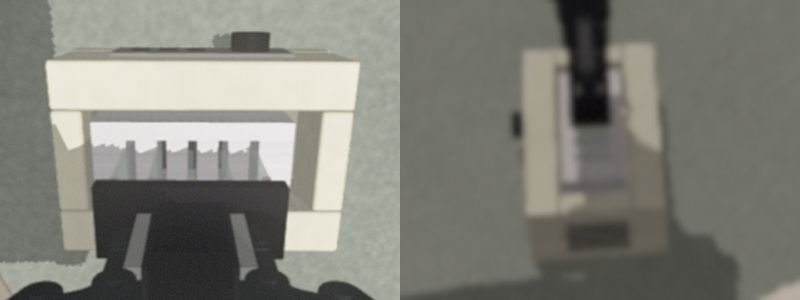

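The slots, at crop columns 130, 162, 192, 223 and 254, line up with the slides hanging just above them. I'll lower gently.

>>> run_rows:
  deltas:
    - {"sz": 0.15}
    - {"sz": 0.3}
    - {"sz": 0.3}

```text
t: 8.75
tool_pos: [0.5091, -0.1819, 0.1027]
tool_rot: [[-0.932, 0.361, -0.001], [0.361, 0.932, 0.0], [0.001, -0.0, -1.0]]
contact_force: [-0.1, -0.3, -1.3]
width: 0.295
gripper_force: 49.5
```

>>> run_rows:
  deltas:
    - {"sz": 0.05}
    - {"sz": 0.1}
    - {"sz": 0.15}
    - {"sz": 0.15}
    - {"sz": 0.15}

```text
t: 9.38
tool_pos: [0.5094, -0.1819, 0.0999]
tool_rot: [[-0.932, 0.361, -0.0], [0.361, 0.932, 0.0], [0.0, 0.0, -1.0]]
contact_force: [-0.0, -0.2, -2.4]
width: 0.295
gripper_force: 49.5
```

>>> run_rows:
  deltas:
    - {"sz": 0.05}
    - {"sz": 0.1}
    - {"sz": 0.1}
    - {"sz": 0.1}

```text
t: 9.88
tool_pos: [0.5094, -0.1819, 0.0979]
tool_rot: [[-0.932, 0.361, -0.0], [0.361, 0.932, 0.0], [0.0, 0.0, -1.0]]
contact_force: [0.1, 0.1, -2.0]
width: 0.297
gripper_force: 49.4
```

>>> run_rows:
  deltas:
    - {"sz": 0.05}
    - {"sz": 0.1}
    - {"sz": 0.1}
    - {"sz": 0.1}

```text
t: 10.38
tool_pos: [0.5094, -0.1819, 0.0959]
tool_rot: [[-0.932, 0.361, 0.0], [0.361, 0.932, 0.0], [0.0, 0.0, -1.0]]
contact_force: [1.7, 1.0, -2.0]
width: 0.296
gripper_force: 49.4
```

>>> run_rows:
  deltas:
    - {"sz": 0.05}
    - {"sz": 0.1}
    - {"sz": 0.15}
    - {"sz": 0.2}
    - {"sz": 0.2}
    - {"sz": 0.2}

```text
t: 11.12
tool_pos: [0.5094, -0.1819, 0.0919]
tool_rot: [[-0.932, 0.361, -0.0], [0.361, 0.932, 0.0], [0.0, 0.0, -1.0]]
contact_force: [1.6, 1.4, -1.6]
width: 0.298
gripper_force: 49.4
```

```bash
python3 -c "
from h import *
st=state(); R=np.array(st['tool_rot']); print(R.T@st['contact_force'],st['ft_torque'])"
```

```text
[-1.00970041  1.92156373  1.59025288] [ 0.4117997  -0.29879236  0.02188728]
```

>>> run_rows:
  deltas:
    - {"sy": 0.025}
    - {"sy": 0.025,"sz": 0.15}
    - {"sy": 0.025,"sz": 0.3}
    - {"sy": 0.025,"sz": 0.45}
    - {"sy": 0.025,"sz": 0.6}
    - {"sy": 0.025,"sz": 0.6}

```text
t: 11.88
tool_pos: [0.5092, -0.1815, 0.0796]
tool_rot: [[-0.932, 0.362, -0.001], [0.362, 0.932, 0.0], [0.001, -0.0, -1.0]]
contact_force: [0.0, 0.3, -1.8]
width: 0.289
gripper_force: 49.5
```

```bash
python3 -c "
from h import *
st=state(); R=np.array(st['tool_rot']); print(R.T@st['contact_force'],st['ft_torque'])"
```

```text
[0.09177376 0.30852416 1.78611532] [-0.00786243 -0.00039618  0.00256672]
```

In the tool's units: 0.02 m is 1, 0.018 m is 0.9.

>>> run_rows:
  deltas:
    - {"sz": 0.15}
    - {"sz": 0.3}
    - {"sz": 0.45}
    - {"sz": 0.6}
    - {"sz": 0.75}
    - {"sz": 0.9}
    - {"sz": 1}
    - {"sz": 1}

```text
t: 12.88
tool_pos: [0.5094, -0.1815, 0.0598]
tool_rot: [[-0.932, 0.361, -0.0], [0.361, 0.932, 0.0], [0.0, -0.0, -1.0]]
contact_force: [-0.3, -0.0, -2.0]
width: 0.295
gripper_force: 49.5
```

>>> run_rows:
  deltas:
    - {"sz": 0.05}
    - {"sz": 0.1}
    - {"sz": 0.1}
    - {"sz": 0.1}

```text
t: 13.38
tool_pos: [0.5096, -0.1815, 0.058]
tool_rot: [[-0.932, 0.361, 0.0], [0.361, 0.932, -0.0], [-0.0, -0.0, -1.0]]
contact_force: [0.3, -0.4, -1.5]
width: 0.296
gripper_force: 49.5
```

In the tool's units: 0.0015 m is 0.075, 0.001 m is 0.05.

>>> run_rows:
  deltas:
    - {"sz": 0.05}
    - {"sz": 0.075}
    - {"sz": 0.075}
    - {"sz": 0.075}

```text
t: 13.88
tool_pos: [0.5096, -0.1815, 0.0566]
tool_rot: [[-0.932, 0.361, 0.0], [0.361, 0.932, 0.0], [-0.0, 0.0, -1.0]]
contact_force: [-0.1, 0.1, -0.1]
width: 0.3
gripper_force: 49.6
```

>>> run_rows:
  deltas:
    - {"sz": 0.025}
    - {"sz": 0.05}
    - {"sz": 0.05}
    - {"sz": 0.05}

```text
t: 14.38
tool_pos: [0.5097, -0.1815, 0.0557]
tool_rot: [[-0.932, 0.361, 0.0], [0.361, 0.932, -0.0], [-0.0, 0.0, -1.0]]
contact_force: [-1.8, 0.6, 3.8]
width: 0.294
gripper_force: 50.1
```

Contact shows the crossbar on the block, with about 5 N pressing. I'll release and back off.

>>> run_rows:
  deltas:
    - {}
    - {}
    - {}
    - {}
    - {}
    - {}
  finger_gap: 1.0

```text
t: 15.12
tool_pos: [0.5096, -0.1815, 0.0555]
tool_rot: [[-0.932, 0.361, -0.0], [0.361, 0.932, -0.0], [0.0, -0.0, -1.0]]
contact_force: [0.1, -0.8, 0.6]
width: 1.002
gripper_force: 0.0
```

>>> run_rows:
  deltas:
    - {"sz": -0.5}
    - {"sz": -1.5}
    - {"sz": -3}
    - {"sz": -5}
    - {"sx": -2,"sz": -6.5}
    - {"sx": -4,"sz": -6.5}
    - {"sx": -4,"sz": -6.5}
    - {"sx": -4,"sz": -6.5}

```text
t: 16.12
tool_pos: [0.5835, -0.2102, 0.1853]
tool_rot: [[-0.932, 0.361, -0.001], [0.361, 0.932, 0.0], [0.001, -0.0, -1.0]]
contact_force: [0.1, 0.4, 0.2]
width: 0.998
gripper_force: 0.0
```

Run:
```python
from h import *
s=wsnap('w5'); st=s["st"]; print(st["t"],st["tool_pos"],st["contact_force"])
t=snapshot("side")["color"]
cv2.imwrite("pics/j5.png",np.hstack([cv2.resize(s["color"],(480,300),interpolation=cv2.INTER_CUBIC),cv2.resize(t[230:320,250:346],(320,300),interpolation=cv2.INTER_CUBIC)]))
```

```text
16.125 [ 0.58350055 -0.2101895   0.18529833] [0.05270098 0.40432624 0.22709758]
```

View pics/j5.png

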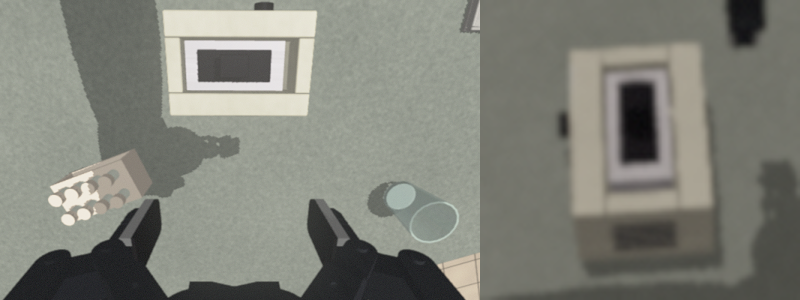

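The carrier's crossbar lies flat on the block at about (235,66), centred on the slots with the slides hidden in them. The gripper is clear and the bystanders are untouched, so I'll hand the job in.

```bash
python3 -c "
from cell import close_job; print(close_job())"
```

```text
the job is handed in; nothing more can be done
None
```

The slide carrier is home in the dryer with its crossbar flat on the block, released with the gripper backed away and the beaker, slide box and tube rack left in place; the job is handed in at about 16 s, though no verdict was reported.

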